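# Hold a turning blank home in the seating board

## Robot

A 6-joint arm with a two-finger parallel gripper is mounted at the origin on the work surface. World frame = base frame: x ahead of the robot, y to its left, z up, the work surface at z = 0. Lengths are in m, angles in rad, forces in N, time in s.
With the tool pointing down it reaches from about 0.275 to 0.725 m from the base axis. Payload 5.6 kg.
Tool frame: the origin (TCP) lies midway between the tips of the shut fingers; the grasp point (between the pads) lies 19 mm behind it; z points along the fingers, y is the direction in which the jaws open and shut (so a half turn about z gives the same grasp; the last joint's range is limited). The gripper opens to 85 mm and grips with 20 to 120 N. Pads are 22 mm wide; open, the fingers measure 114 mm over their backs; the gripper's body (76 mm by 85 mm) begins 54 mm behind the grasp point. The pads swing forward as they close: fully open they stand 13 mm farther back than shut.
Start: joints at [-1.027, 0.255, 0.108, 0, -1.424, -0.285], TCP at [0.141, -0.532, 0.231] pointing down, gripper open.
Joint ranges: [-2.95, 2.95], [-1.21, 1.97], [-1.09, 1.5], [-2.87, 1.71], [-2.94, -0.07], [-3.05, 3.05]. Speed limits (rad/s): [2.57, 2.57, 3.14, 3.14, 3.14, 3.14].

## Interface

Orientations are given as a rotation vector (axis times angle).
In Python, from plant import bot gives the robot as it stands.
- The arm moves only by the shell command python3 -m jog 'ROWS' [FORCE]. ROWS is JSON, a list of rows, each a list of 7 numbers: the shift along the tool's x, y, z in m, then the turn, a rotation vector about the tool's x, y, z in degrees, then the closure in counts, from 0 (fully open) to 255 (shut). A call has exactly 8 rows; each row shifts and turns the commanded pose from where the row before left it, along the tool's axes as they then stand; what a row does not reach is not made up. A row lasts 1/10 s, in which the tool goes at most 50 mm and 8.59 degrees, less where a joint would pass 70% of its speed; a pose out of reach is approached as far as the arm can. A call with a gripper value outside its range is refused whole. The fingers move at their own pace and stop on an object; FORCE is the grip in N (left out, the last holds). Time passes only in rows, so rows that do not move let the fingers close, or fill a call up. It gives the time, the measured TCP pose, the force and the opening at its end, in the units of the state.
- bot.state(): the state, without advancing time (a new reading comes with each control period).
- bot.get_image(name): name is "side" or "top" or "wrist"; returns a dict with "image" (420x560x3 uint8, blue, green, red), "depth" (420x560 float32, m along the optical axis (not along the pixel's ray), 0 where there is no reading), "mtx" (3x3 intrinsics, pixels), "rvec" (rotation vector, rad) and "tvec" (3), from world to camera coordinates, as OpenCV has them; the wrist camera has in their place "hand_eye" (4x4, takes a point from camera to tool coordinates, whose origin is the TCP and whose axes are the flange's). Camera axes: x right, y down, z forward; pixel columns grow to the right and rows downward; lengths in m; the calibration is good to about 2 mm. The wrist camera is an equidistant fisheye: a pixel r from the principal point sees the ray r / f radians off the axis. A picture is of the moment at which its call begins: read the wrist's pose just before it.
- bot.hand_in(): hands the job in, once; it reports no verdict.
Trained networks look in a picture, given as the dict that the camera call returned (one of the last four; its "shot" number tells which), for a name from the list of things; names that differ only in an ending like _2 or _b are one class to them, and where a whole thing is asked for, a point or a joint stands for the part that bears it (a point fixed in the world has none). Each returns a list of dicts, best first, with "confidence" (0 to 1); they miss things now and then, are a little off and sometimes report something else, mostly with a low value. They report only what shows in the picture. A call takes as long as a camera call.
- bot.spot_in(picture, thing): "position" ([column, row] in pixels, amid what is visible of it).
- bot.trace(picture, thing): "pixels" (420x560 bool, what is visible of it) and "position" ([column, row] in pixels, amid what is visible of it).
The state is a dict: "t": time; "joint_pos": joint angles; "dq": joint speeds; "joint_torque": joint torques, N m; "position": TCP position; "ee_rot": TCP orientation; "contact_force": force on the tool from outside, world axes, zero at the start; "ft_torque": the same for the moment, N m; "gripper_width": finger opening in m.
Only numpy, scipy, OpenCV 4.12 (cv2) and the standard library are available. Lean on these libraries where they do the work, as an engineer would, in place of code of your own. Each camera call takes 0.05 s, during which the arm holds its last target. There are 200 camera calls.

## Task

First swing the lamp's hinged arm aside by its knob, until no part of the lamp head hangs over the seating board. Then slide the bevelled turning blank fully home on the board, its long side flush against the fence and its end against the stop block, and hold it there with one firm diagonal push, into the fence and down on the board together. Finish while still holding that push (do not let go), with the lamp still clear and everything else on the bench left where it is.

Things in the scene. Friction and masses are not known exactly. Their poses are not given: they have to be found in the camera images.
- jig: Fixed wooden seating board as a whole: plywood 260 (x) x 320 (y) mm with fence and stop block, top face 24 mm above the bench. Origin: under the board's centre, at bench level; x points across the board to the fence, y along the fence away from the stop block. It stands up to 0.2 rad askew; the fence is on the side away from the robot.
- corner (a point): Inner corner where the fence's face, the stop block's face and the board's top meet: at (105, -130, 24) mm in the frame of jig, same axes. The blank is home when its origin lies at (-25, +80, 0) mm from this point along these axes, with its y axis along the fence.
- blank: Loose turning blank, plain pale wood, 0.18 to 0.35 kg, flat on the board: 50 (x) x 160 (y) x 45 mm (z), both upper long edges sawn off at 45 degrees by 12 mm (middle of each bevel 19 mm sideways of the centre line, 39 mm above the underside). Origin: centre of the underside; y along its length, z up. It starts 2 cm or more short of fence and stop, a little askew.
- lamp_knob (a point): On the axis of the black upright knob (24 mm diameter, 42 mm tall) on the lamp head, 15 mm below its top, 240 mm above the bench. Its y axis points along the arm, a 16 mm square bar, to the upright hinge axis 300 mm away. The arm turns clockwise seen from above to leave the board (1 N moves it, it stays where left), by up to 1.4 rad. Head: white shade, 90 mm across, underside 165 mm up.
- gouge: Bystander: turning gouge with dark wooden handle, 400 mm long, lying. Origin at bench level where handle meets ferrule.
- mallet: Bystander: upright turned wooden mallet, 84 mm diameter, 220 mm tall. Origin: centre of its foot.
- bowl: Bystander: small turned wooden bowl, 130 mm diameter, 55 mm high. Origin: centre of its foot.
- spindle: Bystander: round turned spindle, 40 mm thick, 170 mm long, lying. Origin: below its middle, at bench level.
- oil_tin: Bystander: upright round tin, 66 mm diameter, 90 mm high. Origin: centre of its foot.
- sanding_block: Bystander: cork sanding block 70 x 110 x 30 mm. Origin: centre of its underside.
- faceplate: Bystander: flat steel ring, 90 mm diameter, 14 mm thick. Origin: centre of its underside.
- board: The plywood board itself, 18 mm thick, waxed (the blank slides on it with friction about 0.3); origin: centre of its underside, 6 mm above that of jig, same axes. A push of 12 to 20 N square on the bevel of the seated blank that faces away from the fence, about the middle of its length, presses the blank on fence and board together.
- fence: The fence: wooden strip 25 mm thick, 320 mm long, 40 mm high above the board, along the board's far (+x) edge; its inner face is at x = +105 mm in the frame of jig. Origin: middle of its foot, at (117.5, 0, 24) mm there, same axes.
- stop: The stop block: dark wood, 90 (x) x 30 (y) x 35 mm high, standing on the board in the corner at the fence's -y end; its inner face is at y = -130 mm in the frame of jig. Origin: middle of its foot, at (60, -145, 24) mm there, same axes.

How it is judged:
By the outcome, as a careful person would: the job done as asked, in the order asked, and still so for the second after the job is handed in, while the arm keeps its last pose, push and grip.
It also fails if it takes over 72 s, if anything falls off the work surface, if the arm or the gripper's body presses on something with over 40 N, if the wrist force passes 120 N, or if a joint passes its speed limit or range.

## Working session

There is one attempt and no reset: what is moved stays moved. The work goes in short steps, Python scripts to look and compute and a shell command to move; the robot and the scene stay as the last step left them, time stands still between calls to the robot, and variables do not carry over. Pictures are saved under pics/ and viewed, about 8 in all and at most 12, crops included, and the job is handed in when it is done.

```bash
ls; mkdir -p pics
cat > h.py <<'E'
import numpy as np, cv2, json
from scipy.spatial.transform import Rotation as R
from plant import bot
def cloud(d):
    """world xyz for each pixel (static cams)"""
    h,w=d["depth"].shape; K=d["mtx"]; v,u=np.mgrid[:h,:w]; z=d["depth"]
    c=np.stack([(u-K[0,2])/K[0,0]*z,(v-K[1,2])/K[1,1]*z,z],-1)
    Rm=cv2.Rodrigues(np.array(d["rvec"],float))[0]
    return (c-np.array(d["tvec"]).ravel())@Rm
E
python3 - <<'E'
from h import *
s=bot.state(); print(s["t"],s["position"],s["ee_rot"],s["contact_force"])
print(R.from_rotvec(s["ee_rot"]).as_matrix().round(3))
ims=[]
for n in("top","side"):
    d=bot.get_image(n); cv2.imwrite(f"pics/{n}0.png",d["image"]); P=cloud(d); print(n,d["tvec"])
    np.savez(f"{n}0.npz",P=P,depth=d["depth"],im=d["image"])
    for t in("blank","fence","stop","board","lamp_knob","mallet","gouge","bowl","spindle","oil_tin","sanding_block","faceplate"):
        r=bot.trace(d,t)
        for q in r[:1]:
            m=q["pixels"]&(d["depth"]>0); p=P[m]
            print(t,round(q["confidence"],2),np.round(q["position"]),m.sum(),np.median(p,0).round(3) if m.any() else None, p[:,2].max().round(3) if m.any() else None)
            np.save(f"m_{n}_{t}.npy",q["pixels"])
E
```

```text
pics
0.0 [ 0.14067672 -0.53118895  0.23040539] [ 4.05244650e-01 -3.11503487e+00 -2.91950000e-03] [-0.55456749 -0.26617769 -1.04245799]
[[-0.967 -0.256 -0.001]
 [-0.256  0.967  0.002]
 [ 0.     0.002 -1.   ]]
top [-0.04257105  0.54925647  1.20683504]
blank 0.63 [272. 202.] 1062 [ 0.583 -0.011  0.067] 0.172
fence 0.88 [305. 165.] 861 [ 0.688 -0.102  0.063] 0.202
stop 0.76 [337. 183.] 365 [ 0.631 -0.203  0.059] 0.065
board 0.9 [295. 217.] 6851 [ 0.534 -0.084  0.024] 0.175
lamp_knob 0.58 [254. 158.] 2024 [0.674 0.023 0.208] 0.26
mallet 0.68 [396. 167.] 974 [ 0.669 -0.35   0.103] 0.225
gouge 0.88 [463. 222.] 994 [ 0.518 -0.56   0.025] 0.037
bowl 0.78 [115. 278.] 1694 [0.374 0.432 0.027] 0.062
spindle 0.59 [183. 286.] 711 [0.35  0.236 0.034] 0.044
oil_tin 0.86 [142. 169.] 653 [0.672 0.349 0.087] 0.097
faceplate 0.94 [388. 286.] 692 [ 0.337 -0.353  0.014] 0.021
side [0.34093702 0.39029757 1.16620266]
blank 0.98 [254. 228.] 753 [0.572 0.003 0.062] 0.074
fence 0.88 [237. 209.] 865 [ 0.679 -0.018  0.055] 0.174
stop 0.56 [280. 195.] 245 [ 0.625 -0.192  0.053] 0.065
board 0.57 [270. 236.] 3936 [ 0.528 -0.047  0.023] 0.063
lamp_knob 0.6 [218. 192.] 1321 [0.686 0.035 0.204] 0.256
mallet 0.59 [303. 167.] 666 [ 0.664 -0.346  0.089] 0.222
spindle 0.63 [249. 320.] 773 [0.338 0.24  0.032] 0.044
oil_tin 0.85 [151. 276.] 678 [0.657 0.367 0.073] 0.094
sanding_block 0.91 [200. 283.] 819 [0.547 0.26  0.029] 0.036
faceplate 0.21 [199. 285.] 839 [0.547 0.261 0.028] 0.036
```

```bash
python3 -c "
import cv2
a=cv2.imread('pics/top0.png')[90:330,80:520]
cv2.imwrite('pics/top0c.png',cv2.resize(a,None,fx=1.8,fy=1.8,interpolation=cv2.INTER_CUBIC))
a=cv2.imread('pics/side0.png')[110:350,120:400]
cv2.imwrite('pics/side0c.png',cv2.resize(a,None,fx=2.4,fy=2.4,interpolation=cv2.INTER_CUBIC))"
```

```text
(no output)
```

View pics/top0c.png

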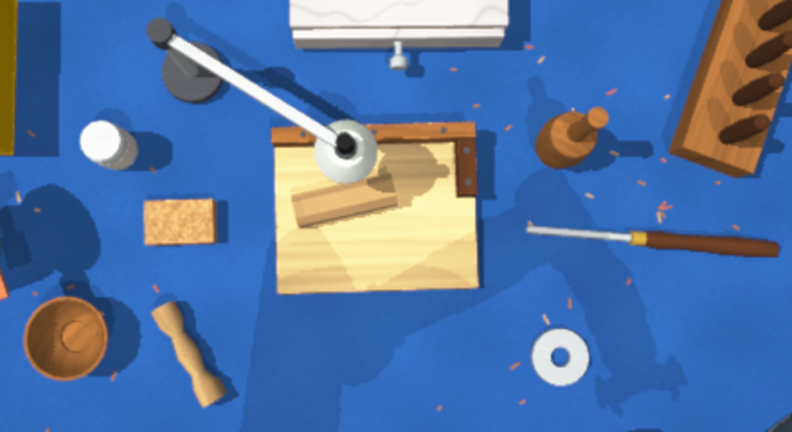

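View pics/side0c.png

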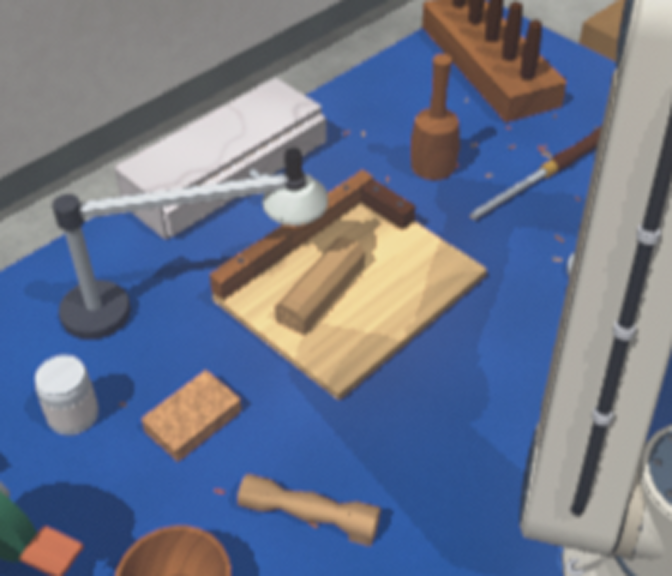

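```bash
cat > m.py <<'E'
from h import *
def rect(p):
    (c,s,a)=cv2.minAreaRect((p[:,:2]*1000).astype(np.float32)); return np.round(c,1),np.round(s,1),round(a,2)
if __name__=="__main__":
  for n in("top","side"):
    f=np.load(f"{n}0.npz");P=f["P"];ok=f["depth"]>0
    box=lambda x0,x1,y0,y1,z0,z1:P[ok&(P[...,0]>x0)&(P[...,0]<x1)&(P[...,1]>y0)&(P[...,1]<y1)&(P[...,2]>z0)&(P[...,2]<z1)]
    k=box(.6,.75,-.08,.1,.247,.27); print(n,"knobtop",len(k),k.mean(0).round(4),k[:,2].max())
    a=box(.6,1.0,-.1,.4,.19,.245); print("arm range",len(a),a.min(0).round(3),a.max(0).round(3))
    hh=box(.75,1.0,.15,.4,.15,.35); print("hinge cap",len(hh),hh.min(0).round(3),hh.max(0).round(3)); 
    for z in np.arange(.15,.34,.02):
        q=hh[(hh[:,2]>z)&(hh[:,2]<z+.02)]; 
        if len(q): print(round(z,2),len(q),q[:,:2].min(0).round(3),q[:,:2].max(0).round(3))
    for t,z0,z1 in(("blank",.062,.076),("fence",.055,.07),("stop",.053,.066),("board",.018,.03)):
        m=np.load(f"m_{n}_{t}.npy")&ok; p=P[m]; p=p[(p[:,2]>z0)&(p[:,2]<z1)]
        print(t,len(p),p.mean(0).round(4),rect(p))
E
python3 m.py
```

```text
top knobtop 81 [ 0.6415 -0.017   0.2546] 0.2603955611819376
arm range 1376 [ 0.607 -0.05   0.19 ] [0.819 0.253 0.245]
hinge cap 441 [0.75  0.151 0.151] [0.819 0.253 0.23 ]
0.15 13 [0.792 0.228] [0.796 0.239]
0.17 4 [0.787 0.219] [0.81 0.24]
0.19 58 [0.751 0.152] [0.813 0.245]
0.21 365 [0.75  0.151] [0.819 0.253]
0.23 1 [0.801 0.239] [0.801 0.239]
blank 804 [ 0.586  -0.0108  0.0678] (array([586.7, -10.9]), array([ 47. , 159.7]), 10.98)
fence 731 [ 0.6908 -0.0782  0.0637] (array([691.1, -58.8]), array([ 26.5, 318.9]), 1.19)
stop 329 [ 0.6353 -0.2034  0.0591] (array([ 635.3, -203.5]), array([88. , 30.5]), 1.44)
board 6763 [ 0.5444 -0.0678  0.0239] (array([561.5, -60.7]), array([234.7, 320. ]), 1.32)
side knobtop 38 [ 0.6382 -0.0147  0.2526] 0.2561169455290531
arm range 914 [ 0.604 -0.043  0.19 ] [0.821 0.255 0.245]
hinge cap 361 [0.751 0.151 0.151] [0.821 0.255 0.226]
0.15 31 [0.787 0.227] [0.808 0.248]
0.17 26 [0.785 0.229] [0.801 0.253]
0.19 132 [0.751 0.152] [0.808 0.255]
0.21 172 [0.751 0.151] [0.821 0.254]
blank 375 [ 0.5816 -0.0053  0.0672] (array([584. , -10.7]), array([ 41., 160.]), 12.57)
fence 419 [ 0.686  -0.0349  0.0622] (array([688.5, -55.3]), array([ 30. , 319.7]), 1.03)
stop 126 [ 0.6295 -0.2005  0.0575] (array([ 632.5, -202.9]), array([84.5, 33.7]), 0.58)
board 3630 [ 0.5433 -0.0492  0.023 ] (array([562.8, -59. ]), array([249.1, 323.2]), 0.71)
```

```bash
cat > go.py <<'E'
import sys
from h import *
def delta(x,y,z,yaw):
    """yaw of tool x axis in world, deg; tool pointing down. prints shift in present tool axes, and turn"""
    s=bot.state(); M=R.from_rotvec(s["ee_rot"]).as_matrix(); p=np.array(s["position"])
    c,q=np.cos(np.radians(yaw)),np.sin(np.radians(yaw)); T=np.array([[c,q,0],[q,-c,0],[0,0,-1]])
    print("t",round(s["t"],2),"pos",p.round(4),"shift mm",(M.T@(np.array([x,y,z])-p)*1000).round(1),"turn",np.degrees(R.from_matrix(M.T@T).as_rotvec()).round(2),"F",np.round(s["contact_force"],1),"w",round(s["gripper_width"],4))
if __name__=="__main__": delta(*map(float,sys.argv[1:]))
E
python3 -m jog '[[0,0,-0.0125,0,0,-5.36,0],[0,0,-0.0125,0,0,-5.36,0],[0,0,-0.0125,0,0,-5.36,0],[0,0,-0.0125,0,0,-5.36,0],[0,0,-0.0125,0,0,-5.36,0],[0,0,-0.0125,0,0,-5.36,0],[0,0,-0.0125,0,0,-5.36,0],[0,0,-0.0125,0,0,-5.36,0]]' 20
python3 -m jog '[[-0.044,-0.0092,0,0,0,0,0],[-0.044,-0.0092,0,0,0,0,0],[-0.044,-0.0092,0,0,0,0,0],[-0.044,-0.0092,0,0,0,0,0],[-0.044,-0.0092,0,0,0,0,0],[-0.044,-0.0092,0,0,0,0,0],[-0.044,-0.0092,0,0,0,0,0],[-0.044,-0.0092,0,0,0,0,0]]'
python3 go.py 0.640 -0.016 0.29 237.7
```

```text
t: 2.1
position: [0.1407, -0.5316, 0.3318]
ee_rot: [1.521, -2.749, 0.0]
contact_force: [0.8, -0.3, 0.2]
gripper_width: 0.0852
t: 2.9
position: [0.392, -0.2719, 0.3316]
ee_rot: [-1.516, 2.751, -0.001]
contact_force: [0.5, -0.7, 0.1]
gripper_width: 0.0857
t 2.9 pos [ 0.392  -0.2719  0.3316] shift mm [-348.8  -73.    41.7] turn [-0.04  0.01  0.01] F [ 0.5 -0.7  0.1] w 0.0857
```

```bash
python3 -m jog '[[-0.046,-0.0097,0,0,0,0,0],[-0.046,-0.0097,0,0,0,0,0],[-0.046,-0.0097,0,0,0,0,0],[-0.046,-0.0097,0,0,0,0,0],[-0.046,-0.0097,0,0,0,0,0],[-0.046,-0.0097,0,0,0,0,0],[-0.046,-0.0097,0,0,0,0,0],[-0.026,-0.0051,0,0,0,0,0]]' >/dev/null
python3 - <<'E'
from h import *
import go; go.delta(.640,-.016,.221,237.7)
s=bot.state(); d=bot.get_image("wrist"); np.savez("w0.npz",**{k:np.array(v) for k,v in d.items()})
K=d["mtx"];H=np.array(d["hand_eye"])
M=R.from_rotvec(s["ee_rot"]).as_matrix()
h,w=d["depth"].shape;v,u=np.mgrid[:h,:w];dx,dy=(u-K[0,2])/K[0,0],(v-K[1,2])/K[1,1]
th=np.hypot(dx,dy);sc=np.where(th>1e-6,np.tan(np.minimum(th,1.5))/np.maximum(th,1e-6),1);z=d["depth"]
C=np.stack([dx*sc*z,dy*sc*z,z],-1);W=(C@H[:3,:3].T+H[:3,3])@M.T+s["position"]
k=(z>0)&(abs(W[...,2]-.252)<.008)&(np.hypot(W[...,0]-.64,W[...,1]+.016)<.03)
print(k.sum(),W[k].mean(0).round(4) if k.any() else "", rect if 0 else "")
im=d["image"].copy();im[k]=(0,255,0);cv2.imwrite("pics/w0.png",im)
E
```

```text
t 3.7 pos [ 0.6403 -0.0154  0.3297] shift mm [  0.5  -0.3 108.7] turn [ 0.1  -0.05  0.12] F [ 0.1  1.  -1.1] w 0.0854
882 [ 0.6392 -0.018   0.2538]
```

View pics/w0.png

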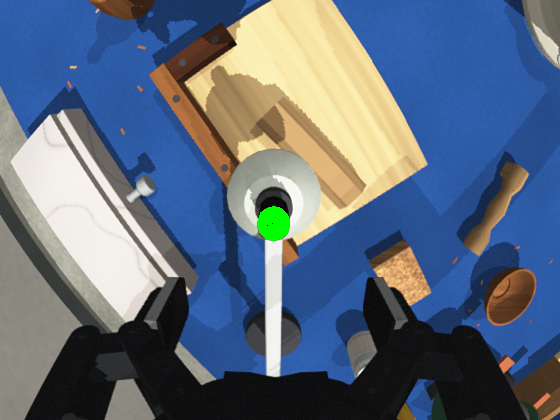

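The picture shows the knob top (green, ~273,222) centred between the jaws, with the arm bar running straight down the image between the fingers, so I can descend and grip.

```bash
python3 -m jog '[[0.002,0,0.014,0,0,0,0],[0,0,0.014,0,0,0,0],[0,0,0.014,0,0,0,0],[0,0,0.014,0,0,0,0],[0,0,0.014,0,0,0,0],[0,0,0.014,0,0,0,0],[0,0,0.013,0,0,0,0],[0,0,0.010,0,0,0,0]]' 
python3 -m jog '[[0,0,0,0,0,0,255],[0,0,0,0,0,0,255],[0,0,0,0,0,0,255],[0,0,0,0,0,0,255],[0,0,0,0,0,0,255],[0,0,0,0,0,0,255],[0,0,0,0,0,0,255],[0,0,0,0,0,0,255]]' 20
```

```text
t: 4.55
position: [0.6373, -0.02, 0.2233]
ee_rot: [1.516, -2.751, -0.001]
contact_force: [0.1, 0.6, -0.9]
gripper_width: 0.0853
t: 5.35
position: [0.638, -0.02, 0.2252]
ee_rot: [-1.515, 2.75, -0.001]
contact_force: [0.3, 0.0, 4.1]
gripper_width: 0.0237
```

```bash
python3 -m jog '[[-0.0008,0.0215,0,0,0,4.1,255],[-0.0008,0.0215,0,0,0,4.1,255],[-0.0008,0.0215,0,0,0,4.1,255],[-0.0008,0.0215,0,0,0,4.1,255],[-0.0008,0.0215,0,0,0,4.1,255],[-0.0008,0.0215,0,0,0,4.1,255],[-0.0008,0.0215,0,0,0,4.1,255],[-0.0008,0.0215,0,0,0,4.1,255]]' 
python3 go.py 0.505 0.28 0.225 172
```

```text
t: 6.15
position: [0.5263, 0.1089, 0.2251]
ee_rot: [-0.673, 3.065, 0.001]
contact_force: [5.3, 2.1, 1.8]
gripper_width: 0.0234
t 6.15 pos [0.5263 0.1089 0.2251] shift mm [-52.4 164.3   0.2] turn [ 0.04  0.2  32.76] F [5.3 2.1 1.8] w 0.0234
```

```bash
python3 -m jog '[[-0.0018,0.0215,0,0,0,4.1,255],[-0.0018,0.0215,0,0,0,4.1,255],[-0.0008,0.0215,0,0,0,4.1,255],[-0.0008,0.0215,0,0,0,4.1,255],[-0.0008,0.0215,0,0,0,4.1,255],[-0.0008,0.0215,0,0,0,4.1,255],[-0.0008,0.0215,0,0,0,4.1,255],[-0.0008,0.0215,0,0,0,4.1,255]]' 
python3 -m jog '[[0,0,0,0,0,0,0],[0,0,0,0,0,0,0],[0,0,0,0,0,0,0],[0,0,0,0,0,0,0],[0,0,0,0,0,0,0],[0,0,0,0,0,0,0],[0,0,-0.01,0,0,0,0],[0,0,-0.02,0,0,0,0]]'
```

```text
t: 6.95
position: [0.5015, 0.2775, 0.2251]
ee_rot: [-0.219, -3.133, -0.001]
contact_force: [-2.4, -0.4, 6.0]
gripper_width: 0.0231
t: 7.75
position: [0.502, 0.276, 0.2538]
ee_rot: [-0.216, -3.132, 0.003]
contact_force: [-0.4, 0.9, -0.6]
gripper_width: 0.0851
```

```bash
python3 -m jog '[[0,0,-0.02,0,0,0,0],[0,0,-0.01,0,0,8.5,0],[0,0,-0.01,0,0,8.5,0],[0,0,-0.01,0,0,8.5,0],[0,0,-0.01,0,0,8.5,0],[0,0,-0.01,0,0,8.5,0],[0,0,0,0,0,8.5,0],[0,0,0,0,0,8.5,0]]' >/dev/null
python3 go.py 0.586 -0.011 0.30 101
```

```text
t 8.55 pos [0.5693 0.1708 0.3134] shift mm [-160.4  -88.1   -2.5] turn [-0.55 -5.42 23.08] F [0.6 0.1 0.3] w 0.085
```

```bash
python3 -c "
from h import *
s=bot.state();print(np.round(s['joint_pos'],3),np.round(s['dq'],2),s['position'],s['ee_rot'])"
```

```text
[ 0.494  0.359  0.491 -0.095 -1.702 -3.053] [-0.87  0.16  0.14 -0.3  -0.03 -0.  ] [0.56927017 0.17076326 0.31339752] [-1.43514006 -2.70472818 -0.08027487]
```

```bash
python3 -m jog '[[0,0,0,-0.5,-5.4,0,0],[0,0,0,0,0,-8.5,0],[0,0,0,0,0,-8.5,0],[0,0,0,0,0,-8.5,0],[0,0,0,0,0,-8.5,0],[0,0,0,0,0,-8.5,0],[0,0,0,0,0,-8.5,0],[0,0,0,0,0,-8.5,0]]' >/dev/null
python3 -m jog '[[0,0,0,0,0,-8.5,0],[0,0,0,0,0,-8.5,0],[0,0,0,0,0,-8.5,0],[0,0,0,0,0,-8.5,0],[0,0,0,0,0,-8.5,0],[0,0,0,0,0,-8.5,0],[0,0,0,0,0,-8.5,0],[0,0,0,0,0,-8.5,0]]'
python3 go.py 0.586 -0.011 0.30 281
```

```text
t: 10.15
position: [0.5746, 0.1605, 0.3131]
ee_rot: [-1.862, 2.507, 0.014]
contact_force: [0.7, -0.4, -0.1]
gripper_width: 0.0852
t 10.15 pos [0.5746 0.1605 0.3131] shift mm [161.1 -60.4  10.1] turn [ -0.5    1.07 -27.8 ] F [ 0.7 -0.4 -0.1] w 0.0852
```

```bash
python3 -m jog '[[0,0,0,-0.5,1,-7,0],[0,0,0,0,0,-7,0],[0,0,0,0,0,-7,0],[0,0,0,0,0,-6.8,0],[0.0426,0.0054,0,0,0,0,0],[0.0426,0.0054,0,0,0,0,0],[0.0426,0.0054,0,0,0,0,0],[0.0426,0.0054,0,0,0,0,0]]' >/dev/null
python3 - <<'E'
from h import *
import go; go.delta(.586,-.011,.027,281)
from m import rect
d=bot.get_image("wrist"); cv2.imwrite("pics/w1.png",d["image"])
K=d["mtx"];H=np.array(d["hand_eye"])
for n in("top","side"):
    d=bot.get_image(n); cv2.imwrite(f"pics/{n}1.png",d["image"]); P=cloud(d)
    for t,z0,z1 in(("blank",.062,.076),("fence",.055,.07),("stop",.053,.066)):
        for r in bot.trace(d,t)[:1]:
            p=P[r["pixels"]&(d["depth"]>0)]; p=p[(p[:,2]>z0)&(p[:,2]<z1)]
            print(n,t,round(r["confidence"],2),len(p),rect(p),p[:,2].mean())
E
```

```text
t 10.95 pos [ 0.5847 -0.0126  0.3127] shift mm [ -0.4  -2.2 285.7] turn [ 0.12  0.19 -0.32] F [ 0.5 -0.8 -0.4] w 0.0857
top blank 0.83 559 (array([585.3, -11. ]), array([ 45. , 159.7]), 12.99) 0.0679449311585049
top fence 0.67 369 (array([ 692.3, -152.8]), array([ 24.7, 124.3]), 0.84) 0.06353448139503898
top stop 0.71 330 (array([ 635.6, -203.7]), array([87.8, 30.3]), 1.44) 0.0590716970881093
side blank 0.96 376 (array([585.1,  -9.9]), array([ 43.2, 164.2]), 10.95) 0.06721913293446782
side fence 0.73 513 (array([688.5, -57.1]), array([ 30.7, 321.8]), 0.74) 0.06218582346530798
side stop 0.85 152 (array([ 635.5, -200.9]), array([96.1, 36.2]), 2.02) 0.05784966145899919
```

View pics/w1.png

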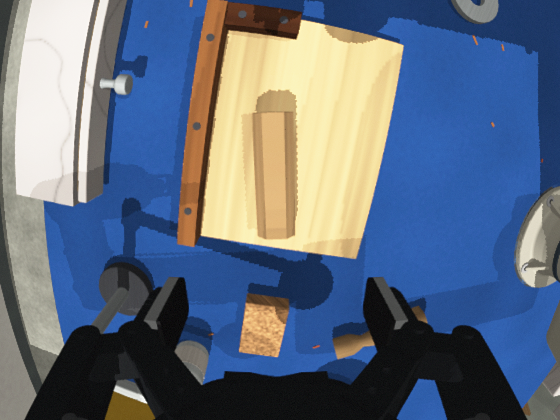

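The wrist picture shows the blank at about (275,110)–(275,238), upright in the image and midway between the jaws, with the fence at left and the stop at the top. The lamp head is off the board. I'll go down onto the blank.

```bash
python3 -m jog '[[-0.002,-0.001,0.034,0,0,0,0],[0,0,0.034,0,0,0,0],[0,0,0.034,0,0,0,0],[0,0,0.034,0,0,0,0],[0,0,0.034,0,0,0,0],[0,0,0.034,0,0,0,0],[0,0,0.030,0,0,0,0],[0,0,0.020,0,0,0,0]]' 
python3 -m jog '[[0,0,0.015,0,0,0,0],[0,0,0.01,0,0,0,0],[0,0,0.006,0,0,0,0],[0,0,0,0,0,0,0],[0,0,0,0,0,0,180],[0,0,0,0,0,0,180],[0,0,0,0,0,0,180],[0,0,0,0,0,0,180]]' 25
python3 go.py .5855 -.011 .027 281
```

```text
t: 12.2
position: [0.5832, -0.0072, 0.0552]
ee_rot: [2.417, -2.003, -0.011]
contact_force: [0.1, -0.1, -0.5]
gripper_width: 0.0856
t: 13.0
position: [0.585, -0.0078, 0.0276]
ee_rot: [-2.417, 2.005, 0.006]
contact_force: [-1.1, 0.2, 5.2]
gripper_width: 0.0495
t 13.0 pos [ 0.585  -0.0078  0.0276] shift mm [3.2 0.1 0.6] turn [ 0.09  0.19 -0.34] F [-1.1  0.2  5.2] w 0.0495
```

```bash
python3 -m jog '[[0,0,-0.0015,0,0,3.3,180],[0,0,0,0,0,3.4,180],[0,0,0,0,0,3.4,180],[0.019,-0.0064,0,0,0,0,180],[0.019,-0.0064,0,0,0,0,180],[0.019,-0.0064,0,0,0,0,180],[0.019,-0.0064,0,0,0,0,180],[0.016,-0.0064,0,0,0,0,180]]' 
python3 go.py .619 -.1035 .028 271.2
python3 - <<'E'
from h import *
from m import rect
for n in("top","side"):
    d=bot.get_image(n); P=cloud(d); cv2.imwrite(f"pics/{n}2.png",d["image"])
    for t,z0,z1 in(("blank",.062,.074),("stop",.053,.066)):
        for r in bot.trace(d,t)[:1]:
            p=P[r["pixels"]&(d["depth"]>0)]; p=p[(p[:,2]>z0)&(p[:,2]<z1)]
            print(n,t,round(r["confidence"],2),len(p),rect(p),p[:,2].mean())
E
```

```text
t: 13.8
position: [0.6172, -0.1004, 0.0276]
ee_rot: [2.231, -2.211, -0.008]
contact_force: [-0.8, 1.4, 0.5]
gripper_width: 0.0499
t 13.8 pos [ 0.6172 -0.1004  0.0276] shift mm [ 3.1 -1.7 -0.4] turn [ 0.24  0.19 -0.67] F [-0.8  1.4  0.5] w 0.0499
top blank 0.83 226 (array([ 605.1, -105.6]), array([ 36.8, 160.5]), 9.28) 0.06753786335098334
top stop 0.81 326 (array([ 637. , -203.5]), array([90.8, 31. ]), 1.22) 0.058799601821045044
side blank 0.93 183 (array([ 610. , -101.9]), array([ 41.7, 161.1]), 1.51) 0.06725203876183157
side stop 0.55 374 (array([667.9, -54.4]), array([ 71.7, 315.9]), 0.56) 0.06122416110591367
```

```bash
python3 -m jog '[[0.001,0,0,0,0,-0.5,180],[0.001,0,0,0,0,0,180],[0.001,0,0,0,0,0,180],[0.001,0,0,0,0,0,180],[0,0,0,0,0,0,180],[0,0,0,0,0,0,180],[0,0,0,0,0,0,180],[0,0,0,0,0,0,180]]'; python3 go.py .619 -.1035 .028 271.2
```

```text
t: 14.9
position: [0.6171, -0.1036, 0.0277]
ee_rot: [2.241, -2.2, -0.008]
contact_force: [-1.0, 0.3, -0.9]
gripper_width: 0.0499
t 14.9 pos [ 0.6171 -0.1036  0.0277] shift mm [-0.1 -1.9 -0.3] turn [ 0.24  0.17 -0.15] F [-1.   0.3 -0.9] w 0.0499
```

No contact yet; I'll keep moving.

```bash
python3 -m jog '[[0.001,0,0,0,0,0,180],[0.001,0,0,0,0,0,180],[0.001,0,0,0,0,0,180],[0,0,0,0,0,0,180],[0,0,0,0,0,0,180],[0,0,0,0,0,0,180],[0,0,0,0,0,0,180],[0,0,0,0,0,0,180]]'; python3 go.py .619 -.1035 .028 271.2
```

```text
t: 15.7
position: [0.6173, -0.1059, 0.0277]
ee_rot: [-2.241, 2.201, 0.008]
contact_force: [-1.1, 5.8, -1.4]
gripper_width: 0.0498
t 15.7 pos [ 0.6173 -0.1059  0.0277] shift mm [-2.3 -1.7 -0.3] turn [ 0.21  0.23 -0.16] F [-1.1  5.8 -1.4] w 0.0498
```

```bash
python3 -m jog '[[0,0,0.0005,0,0,0,180],[0,0,0,0,0,0,70],[0,0,0,0,0,0,70],[0,0,0,0,0,0,70],[0,0,0,0,0,0,70],[0,0,-0.01,0,0,0,70],[0,0,-0.025,0,0,0,70],[0,0,-0.035,0,0,0,70]]'
python3 go.py .56 -.11 .1 181.2
```

```text
t: 16.5
position: [0.6163, -0.1069, 0.0969]
ee_rot: [2.239, -2.199, -0.012]
contact_force: [1.5, -0.8, 1.6]
gripper_width: 0.062
t 16.5 pos [ 0.6163 -0.1069  0.0969] shift mm [ 2.  56.4 -2.7] turn [ 0.48 -0.22 89.84] F [ 1.5 -0.8  1.6] w 0.062
```

```bash
python3 -m jog '[[0,0,-0.02,0,0,8.2,255],[0,0,0,0,0,8.2,255],[0,0,0,0,0,8.2,255],[0,0,0,0,0,8.2,255],[0,0,0,0,0,8.2,255],[0,0,0,0,0,8.2,255],[0,0,0,0,0,8.2,255],[0,0,0,0,0,8.2,255]]' >/dev/null
python3 -m jog '[[0,0,0,0.2,-0.2,8,255],[0,0,0,0.2,-0.2,8,255],[0,0,0,0,0,8,255],[0,0,0,0,0,0.2,255],[0.02,0.001,0,0,0,0,255],[0.02,0.001,0,0,0,0,255],[0.02,0.001,0,0,0,0,255],[0,0,0,0,0,0,255]]'
python3 - <<'E'
from h import *
import go; go.delta(.555,-.109,.035,181.2)
from m import rect
for n in("top","side"):
    d=bot.get_image(n); P=cloud(d); cv2.imwrite(f"pics/{n}3.png",d["image"])
    for r in bot.trace(d,"blank")[:1]:
            p=P[r["pixels"]&(d["depth"]>0)]; q=p[(p[:,2]>.066)&(p[:,2]<.074)];p=p[(p[:,2]>.04)&(p[:,2]<.074)]
            print(n,round(r["confidence"],2),len(p),rect(p),rect(q))
a=[cv2.imread(f"pics/{n}3.png") for n in("top","side")]
cv2.imwrite("pics/c3.png",np.vstack([cv2.resize(a[0][130:280,200:400],(800,600))]))
E
```

```text
t: 18.1
position: [0.5559, -0.1052, 0.1179]
ee_rot: [-0.04, 3.137, -0.002]
contact_force: [0.0, -0.1, 0.7]
gripper_width: 0.0001
t 18.1 pos [ 0.5559 -0.1052  0.1179] shift mm [ 1.4 -3.6 82.9] turn [-0.09  0.28  0.26] F [ 0.  -0.1  0.7] w 0.0001
side 0.82 463 (array([ 615.9, -106.5]), array([ 55.4, 165.5]), 2.11) (array([610.7, -85.9]), array([ 38.3, 119.7]), 3.47)
```

View pics/c3.png

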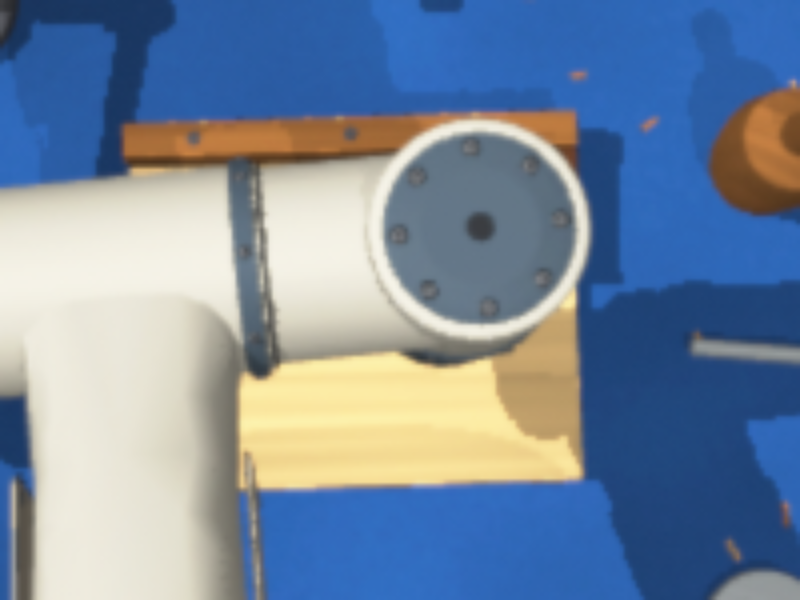

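The top view is blocked by the wrist, but the side view puts the blank at about (0.616,-0.107), as I expected. I'll lower beside it and push toward the fence.

```bash
python3 -m jog '[[0.001,-0.0036,0.012,0,0.2,0,255],[0,0,0.012,0,0,0,255],[0,0,0.012,0,0,0,255],[0,0,0.012,0,0,0,255],[0,0,0.012,0,0,0,255],[0,0,0.012,0,0,0,255],[0,0,0.01,0,0,0,255],[0,0,0,0,0,0,255]]'
python3 -m jog '[[-0.008,0,0,0,0,0,255],[-0.008,0,0,0,0,0,255],[-0.005,0,0,0,0,0,255],[-0.005,0,0,0,0,0,255],[-0.005,0,0,0,0,0,255],[-0.005,0,0,0,0,0,255],[-0.005,0,0,0,0,0,255],[-0.005,0,0,0,0,0,255]]'
python3 go.py .62 -.109 .035 181.2
```

```text
t: 19.1
position: [0.5556, -0.1089, 0.0331]
ee_rot: [0.034, -3.139, 0.003]
contact_force: [-0.1, -0.1, 0.5]
gripper_width: 0.0003
t: 19.9
position: [0.6031, -0.108, 0.035]
ee_rot: [-0.034, 3.14, -0.003]
contact_force: [-1.7, -0.2, 0.9]
gripper_width: 0.0
t 19.9 pos [ 0.6031 -0.108   0.035 ] shift mm [-16.9  -1.4  -0. ] turn [-0.1   0.06  0.04] F [-1.7 -0.2  0.9] w 0.0
```

```bash
python3 -m jog '[[-0.004,0,0,0,0,0,255],[-0.003,0,0,0,0,0,255],[-0.002,0,0,0,0,0,255],[-0.001,0,0,0,0,0,255],[-0.001,0,0,0,0,0,255],[0,0,0,0,0,0,255],[0,0,0,0,0,0,255],[0,0,0,0,0,0,255]]'
python3 go.py .62 -.109 .035 181.2
```

```text
t: 20.7
position: [0.6139, -0.1077, 0.035]
ee_rot: [-0.034, 3.14, -0.003]
contact_force: [-1.5, 0.4, 0.4]
gripper_width: 0.0001
t 20.7 pos [ 0.6139 -0.1077  0.035 ] shift mm [-6.1 -1.5  0. ] turn [-0.1   0.09  0.05] F [-1.5  0.4  0.4] w 0.0001
```

```bash
python3 -m jog '[[-0.001,0,0,0,0,0,255],[-0.001,0,0,0,0,0,255],[-0.001,0,0,0,0,0,255],[-0.001,0,0,0,0,0,255],[0,0,0,0,0,0,255],[0,0,0,0,0,0,255],[0,0,0,0,0,0,255],[0,0,0,0,0,0,255]]'
python3 go.py .62 -.109 .035 181.2
```

```text
t: 21.5
position: [0.6179, -0.1076, 0.035]
ee_rot: [-0.034, 3.14, -0.003]
contact_force: [-0.6, 0.5, -0.4]
gripper_width: -0.0
t 21.5 pos [ 0.6179 -0.1076  0.035 ] shift mm [-2.1 -1.4  0. ] turn [-0.1   0.09  0.05] F [-0.6  0.5 -0.4] w -0.0
```

```bash
python3 -m jog '[[-0.001,0,0,0,0,0,255],[-0.001,0,0,0,0,0,255],[-0.001,0,0,0,0,0,255],[0,0,0,0,0,0,255],[0,0,0,0,0,0,255],[0,0,0,0,0,0,255],[0,0,0,0,0,0,255],[0,0,0,0,0,0,255]]'
python3 - <<'E'
from h import *
import go; go.delta(.62,-.109,.035,181.2)
d=bot.get_image("side"); cv2.imwrite("pics/side4.png",d["image"])
w=bot.get_image("wrist")["image"]
cv2.imwrite("pics/c4.png",np.hstack([cv2.resize(d["image"][180:270,190:310],(460,345)),w[60:405,100:440]]))
E
```

```text
t: 22.3
position: [0.6179, -0.1077, 0.0345]
ee_rot: [0.034, -3.137, 0.003]
contact_force: [-10.5, -0.0, 3.9]
gripper_width: 0.0001
t 22.3 pos [ 0.6179 -0.1077  0.0345] shift mm [-2.1 -1.3 -0.5] turn [-0.1  -0.27  0.03] F [-10.5  -0.    3.9] w 0.0001
```

View pics/c4.png

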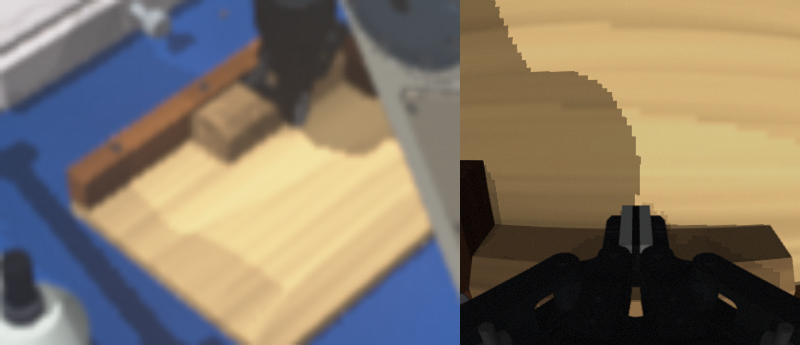

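Contact with the fence: 10.5 N with no further travel. The picture shows the blank lying along the fence in the side crop (~230,125) and its left end at the stop in the wrist crop (~480,240). To make sure of the stop contact, I'll nudge the free end.

```bash
python3 -m jog '[[0.012,0,0,0,0.2,0,255],[0,0,-0.03,0,0,0,255],[0,0.02,-0.04,0,0,0,255],[-0.006,0.04,0,0,0,0,255],[-0.018,0.04,0,0,0,0,255],[-0.018,0.026,0,0,0,0,255],[0,0,0,0,0,0,255],[0,0,0,0,0,0,255]]'
python3 - <<'E'
from h import *
import go; go.delta(.646,.015,.043,181.2)
from m import rect
d=bot.get_image("side"); P=cloud(d)
for t in("blank","fence"):
  for r in bot.trace(d,t)[:1]:
    p=P[r["pixels"]&(d["depth"]>0)]; q=p[(p[:,2]>.055)&(p[:,2]<.074)]
    print(t,round(r["confidence"],2),rect(q))
E
```

```text
t: 23.2
position: [0.6487, 0.02, 0.1045]
ee_rot: [0.036, -3.14, 0.003]
contact_force: [-0.8, 0.3, 0.1]
gripper_width: 0.0002
t 23.2 pos [0.6487 0.02   0.1045] shift mm [ 2.7 -4.8 61.5] turn [-0.1  -0.1   0.12] F [-0.8  0.3  0.1] w 0.0002
blank 0.65 (array([ 651.5, -105.1]), array([ 50.2, 160.4]), 1.05)
fence 0.69 (array([687.6, -56.2]), array([ 27.9, 321.1]), 1.58)
```

```bash
python3 -m jog '[[0.003,0,0.012,0,0,0,255],[0,0,0.012,0,0,0,255],[0,0,0.012,0,0,0,255],[0,0,0.012,0,0,0,255],[0,0,0.012,0,0,0,255],[0,-0.008,0,0,0,0,255],[0,-0.008,0,0,0,0,255],[0,-0.004,0,0,0,0,255]]'
python3 -m jog '[[0,-0.002,0,0,0,0,255],[0,-0.002,0,0,0,0,255],[0,-0.002,0,0,0,0,255],[0,-0.001,0,0,0,0,255],[0,-0.001,0,0,0,0,255],[0,-0.001,0,0,0,0,255],[0,0,0,0,0,0,255],[0,0,0,0,0,0,255]]'
```

```text
t: 24.15
position: [0.646, -0.002, 0.0454]
ee_rot: [0.033, -3.14, 0.003]
contact_force: [0.1, 0.4, -0.2]
gripper_width: -0.0002
t: 24.95
position: [0.6457, -0.0099, 0.0447]
ee_rot: [0.034, -3.139, 0.003]
contact_force: [-0.4, 0.1, -0.7]
gripper_width: 0.0002
```

```bash
python3 -m jog '[[0,-0.002,0,0,0,0,255],[0,-0.001,0,0,0,0,255],[0,-0.001,0,0,0,0,255],[0,-0.001,0,0,0,0,255],[0,0,0,0,0,0,255],[0,0,0,0,0,0,255],[0,0,0,0,0,0,255],[0,0,0,0,0,0,255]]'
```

```text
t: 25.75
position: [0.6458, -0.0149, 0.0447]
ee_rot: [0.034, -3.139, 0.003]
contact_force: [-0.2, 0.1, -0.3]
gripper_width: -0.0
```

```bash
python3 -m jog '[[0,-0.002,0,0,0,0,255],[0,-0.001,0,0,0,0,255],[0,-0.001,0,0,0,0,255],[0,-0.001,0,0,0,0,255],[0,0,0,0,0,0,255],[0,0,0,0,0,0,255],[0,0,0,0,0,0,255],[0,0,0,0,0,0,255]]'
```

```text
t: 26.55
position: [0.6459, -0.0157, 0.0448]
ee_rot: [0.035, -3.14, -0.006]
contact_force: [-2.4, 14.1, 4.5]
gripper_width: -0.0001
```

```bash
python3 -m jog '[[0,0.008,0,0,0,0,255],[0,0,-0.035,0,0,0,255],[0,0,-0.04,0,0,0,255],[0,0,-0.045,0,0,-8.2,255],[0,0,0,0,0,-8.2,255],[0,0,0,0,0,-8.2,255],[0,0,0,0,0,-8.2,255],[0,0,0,0,0,-8.2,255]]' >/dev/null
python3 -m jog '[[0,0,0,0,0,-8.2,255],[0,0,0,0,0,-8.2,255],[0,0,0,0,0,-8.2,255],[0,0,0,0,0,-8.2,255],[0,0,0,0,0,-8.2,255],[0,0,0,0,0,-8.2,255],[0,0,0,0,0,-8.2,255],[0,0,0,0,0,-8.2,255]]'
python3 go.py .555 -.109 .165 1.2
python3 -c "
from h import *
print(np.round(bot.get_image('wrist')['hand_eye'],3))"
```

```text
t: 28.15
position: [0.646, -0.0121, 0.1647]
ee_rot: [2.542, -1.841, -0.001]
contact_force: [0.4, -0.7, 0.6]
gripper_width: -0.0001
t 28.15 pos [ 0.646  -0.0121  0.1647] shift mm [6.370e+01 1.166e+02 1.000e-01] turn [ 2.100e-01  3.000e-02 -7.303e+01] F [ 0.4 -0.7  0.6] w -0.0001
[[ 0.001 -0.946 -0.323  0.082]
 [ 1.     0.001 -0.     0.   ]
 [ 0.001 -0.323  0.946 -0.142]
 [ 0.     0.     0.     1.   ]]
```

```bash
python3 -m jog '[[0,0,0,0,0,-8.2,255],[0,0,0,0,0,-8.2,255],[0,0,0,0,0,-8.2,255],[0,0,0,0,0,-8.2,255],[0,0,0,0,0,-8.2,255],[0,0,0,0,0,-8.2,255],[0,0,0,0,0,-8.2,255],[0,0,0,0,0,-8.2,255]]' >/dev/null
python3 -m jog '[[0,0,0,0,0,-7.4,255],[-0.0233,0.0238,0,0,0,0,255],[-0.0233,0.0238,0,0,0,0,255],[-0.0233,0.0238,0,0,0,0,255],[-0.0233,0.0238,0,0,0,0,255],[0,0,0,0,7.5,0,255],[0,0,0,0,7.5,0,255],[0,0,0,0,7.5,0,255]]' >/dev/null
python3 -m jog '[[0,0,0,0,7.5,0,255],[0,0,0,0,7.5,0,255],[0,0,0,0,7.5,0,255],[0,0,0,0,0,0,255],[0,0,0,0,0,0,255],[0,0,0,0,0,0,255],[0,0,0,0,0,0,255],[0,0,0,0,0,0,255]]'
cat > diag.py <<'E'
from h import *
def rep(tx,ty,tz,yaw=1.2,tilt=45):
    s=bot.state(); M=R.from_rotvec(s["ee_rot"]).as_matrix(); c,q=np.cos(np.radians(yaw)),np.sin(np.radians(yaw))
    T=np.array([[c,q,0],[q,-c,0],[0,0,-1]])@R.from_rotvec([0,np.radians(tilt),0]).as_matrix()
    p=np.array(s["position"]); print("t",round(s["t"],2),"pos",p.round(4),"tool z",M[:,2].round(3),"shift",(M.T@(np.array([tx,ty,tz])-p)*1000).round(1),"turn",np.degrees(R.from_matrix(M.T@T).as_rotvec()).round(2),"F tool",(M.T@np.array(s["contact_force"])).round(1),"F",np.round(s["contact_force"],1),"q",np.round(s["joint_pos"],2))
if __name__=="__main__": rep(.635,-.109,.063)
E
python3 diag.py
```

```text
t: 30.6
position: [0.556, -0.1168, 0.1721]
ee_rot: [-2.91, -0.028, -1.149]
contact_force: [0.2, -0.1, -0.9]
gripper_width: 0.0005
t 30.6 pos [ 0.556  -0.1168  0.1721] tool z [ 0.683  0.019 -0.73 ] shift [-16.7  -5.4 133.7] turn [-0.26  1.91 -0.22] F tool [-0.5  0.1  0.8] F [ 0.2 -0.1 -0.9] q [ 0.07 -0.06 -0.8   0.36 -0.08  1.18]
```

```bash
python3 -m jog '[[0,0,0,-0.2,-4,-0.2,255],[0,0,0,0,-4,0,255],[0,0,0,0,0,0,255],[0,0,0,0,0,0,255],[0,0,0,0,0,0,255],[0,0,0,0,0,0,255],[0,0,0,0,0,0,255],[0,0,0,0,0,0,255]]' >/dev/null
python3 -c "
import diag; diag.rep(.60,-.109,.083,1.2,35)"
```

```text
t 31.4 pos [ 0.5545 -0.1171  0.171 ] tool z [ 0.574  0.013 -0.819] shift [-13.1  -7.1  98.2] turn [-0.05 -0.01  0.01] F tool [-0.   0.   0.1] F [ 0. -0. -0.] q [ 0.09 -0.03 -0.59  0.11 -0.4   1.41]
```

```bash
python3 -m jog '[[-0.0016,-0.0009,0.0123,0,0,0,255],[-0.0016,-0.0009,0.0123,0,0,0,255],[-0.0016,-0.0009,0.0123,0,0,0,255],[-0.0016,-0.0009,0.0123,0,0,0,255],[-0.0016,-0.0009,0.0123,0,0,0,255],[-0.0016,-0.0009,0.0123,0,0,0,255],[-0.0016,-0.0009,0.0123,0,0,0,255],[-0.0016,-0.0009,0.0123,0,0,0,255]]' >/dev/null
python3 - <<'E'
import diag; diag.rep(.635,-.109,.063,1.2,45)
from h import *
w=bot.get_image("wrist"); d=bot.get_image("side"); np.savez("w5.npz",depth=w["depth"],mtx=w["mtx"])
cv2.imwrite("pics/c5.png",np.hstack([cv2.resize(d["image"][170:270,200:310],(380,345)),w["image"][60:405,70:490]]))
E
```

```text
t 32.2 pos [ 0.6003 -0.1099  0.0834] tool z [ 0.57   0.017 -0.822] shift [16.9 -0.  36.5] turn [-0.27 10.24  0.03] F tool [ 0.8 -1.9 -0. ] F [0.6 1.9 0.5] q [ 0.07  0.18 -0.73  0.38 -0.07  1.16]
```

View pics/c5.png

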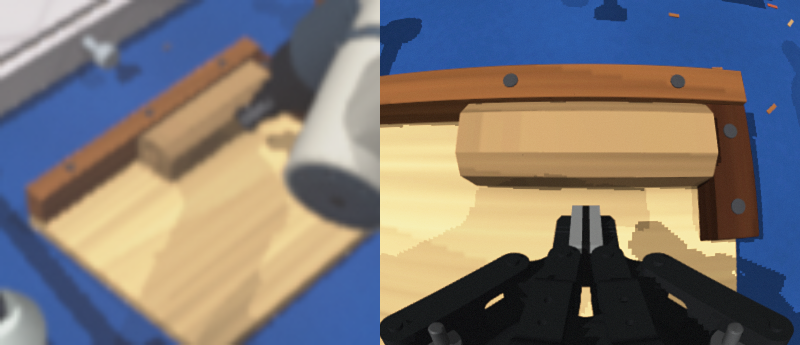

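The blank sits flush on the fence and against the stop. The fingers, at ~585 px, are centred on its length (458–717 px). Joint 5 is at its limit, though, so I'll use a steeper tool (25° tilt) and make the push itself along the bevel normal.

```bash
python3 -m jog '[[0,0,0,0,-5,0,255],[0,0,0,0,-5,0,255],[0,0,0,0,0,0,255],[0,0,0,0,0,0,255],[0,0,0,0,0,0,255],[0,0,0,0,0,0,255],[0,0,0,0,0,0,255],[0,0,0,0,0,0,255]]' >/dev/null
python3 -c "
import diag; diag.rep(.6255,-.109,.0586,1.2,25)"
```

```text
t 33.1 pos [ 0.6013 -0.1145  0.0848] tool z [ 0.437  0.004 -0.9  ] shift [10.5 -5.1 34.2] turn [ 0.28 -0.89 -0.06] F tool [-0.  -0.3 -0.1] F [-0.1  0.3  0.1] q [ 0.09  0.22 -0.47  0.08 -0.43  1.44]
```

```bash
python3 -m jog '[[0.0011,-0.0012,0.0034,0,-0.9,0,255],[0.0011,-0.0012,0.0034,0,0,0,255],[0.0011,-0.0012,0.0034,0,0,0,255],[0.0011,-0.0012,0.0034,0,0,0,255],[0.0011,0,0.0034,0,0,0,255],[0.0011,0,0.0034,0,0,0,255],[0.0011,0,0.0034,0,0,0,255],[0,0,0,0,0,0,255]]' >/dev/null
python3 -c "
import diag; diag.rep(.6255,-.109,.0586,1.2,25)"
```

```text
t 33.9 pos [ 0.6187 -0.1094  0.0661] tool z [ 0.422  0.004 -0.907] shift [ 3.  -0.3  9.7] turn [ 0.28  0.05 -0.07] F tool [-0.7 -0.3 -0.3] F [-0.8  0.3  0. ] q [ 0.09  0.28 -0.44  0.09 -0.42  1.42]
```

Now the last stretch along the bevel normal, in steps.

```bash
python3 -m jog '[[0.0007,0,0.0019,0,0,0,255],[0.0007,0,0.0019,0,0,0,255],[0.0007,0,0.0019,0,0,0,255],[0.0003,0,0.0009,0,0,0,255],[0.0003,0,0.0009,0,0,0,255],[0,0,0,0,0,0,255],[0,0,0,0,0,0,255],[0,0,0,0,0,0,255]]' >/dev/null
python3 -c "
import diag; diag.rep(.6255,-.109,.0586,1.2,25)"
```

```text
t 34.7 pos [ 0.6243 -0.1093  0.0611] tool z [ 0.423  0.004 -0.906] shift [ 0.  -0.3  2.8] turn [ 0.27 -0.   -0.06] F tool [0.3 0.7 0.2] F [ 0.4 -0.7 -0.1] q [ 0.09  0.29 -0.44  0.09 -0.41  1.42]
```

```bash
python3 -m jog '[[0.0003,0,0.0009,0,0,0,255],[0.0003,0,0.0009,0,0,0,255],[0.0003,0,0.0009,0,0,0,255],[0.0003,0,0.0009,0,0,0,255],[0,0,0,0,0,0,255],[0,0,0,0,0,0,255],[0,0,0,0,0,0,255],[0,0,0,0,0,0,255]]' >/dev/null
python3 -c "
import diag; diag.rep(.6255,-.109,.0586,1.2,25)"
```

```text
t 35.5 pos [ 0.6268 -0.1093  0.0584] tool z [ 0.423  0.004 -0.906] shift [-1.1 -0.3 -0.7] turn [ 0.28  0.   -0.06] F tool [-2.8 -1.6 -6.1] F [-5.2  1.5  4.3] q [ 0.09  0.3  -0.43  0.09 -0.4   1.42]
```

```bash
python3 -m jog '[[0.0003,0,0.0009,0,0,0,255],[0.0003,0,0.0009,0,0,0,255],[0,0,0,0,0,0,255],[0,0,0,0,0,0,255],[0,0,0,0,0,0,255],[0,0,0,0,0,0,255],[0,0,0,0,0,0,255],[0,0,0,0,0,0,255]]' >/dev/null
python3 -c "
import diag; diag.rep(.6255,-.109,.0586,1.2,25)"
```

```text
t 36.3 pos [ 0.627  -0.1093  0.0581] tool z [ 0.422  0.004 -0.907] shift [-1.2 -0.4 -1.1] turn [ 0.28  0.03 -0.07] F tool [ -7.3  -3.6 -25.3] F [-17.3   3.4  19.8] q [ 0.09  0.3  -0.43  0.09 -0.4   1.42]
```

```bash
python3 -m jog '[[-0.0003,0,-0.0008,0,0,0,255],[0,0,0,0,0,0,255],[0,0,0,0,0,0,255],[0,0,0,0,0,0,255],[0,0,0,0,0,0,255],[0,0,0,0,0,0,255],[0,0,0,0,0,0,255],[0,0,0,0,0,0,255]]' >/dev/null
python3 - <<'E'
import diag; diag.rep(.6255,-.109,.0586,1.2,25)
from h import *
w=bot.get_image("wrist"); d=bot.get_image("side"); t=bot.get_image("top")
cv2.imwrite("pics/c6.png",np.vstack([np.hstack([cv2.resize(d["image"][150:280,180:310],(345,345)),w["image"][60:405,70:490]]),np.hstack([cv2.resize(t["image"][110:290,80:560],(765,255))])[:240]]))
for _ in range(3): bot.get_image("side"); print(np.round(bot.state()["contact_force"],1))
E
```

```text
t 37.1 pos [ 0.6269 -0.1093  0.0582] tool z [ 0.422  0.004 -0.906] shift [-1.1 -0.3 -1. ] turn [ 0.28  0.02 -0.06] F tool [ -5.1  -1.2 -15.9] F [-11.4   1.1  12.2] q [ 0.09  0.3  -0.43  0.09 -0.4   1.42]
[-11.3   2.7  12. ]
[-10.2   2.5  12. ]
[-12.    2.8  12.4]
```

View pics/c6.png

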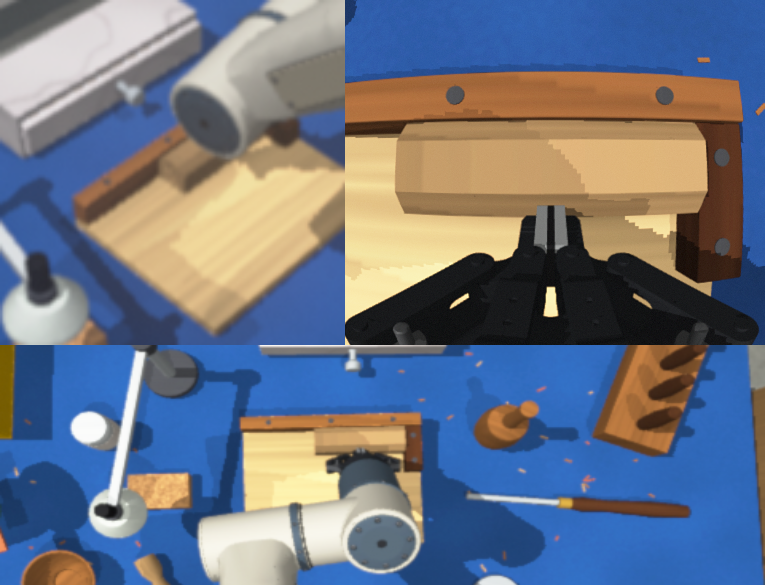

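The picture shows the blank flush with the fence and stop, the fingertips on its near bevel at mid-length (~550,205), and the lamp well off the board. The bystanders are where they were. The push is steady at about 17 N along the 45° diagonal, so I'm handing in.

```bash
python3 -c "
from h import *
print(bot.hand_in()); s=bot.state(); print(s['t'],np.round(s['contact_force'],1))"
```

```text
the job is handed in; nothing more can be done
None
the job is handed in; nothing more can be done
```

The job is handed in, with the arm still holding the push. The lamp is clear and the blank is home.

**Lamp:** I gripped the knob and swung the arm about 65° clockwise. The last top picture shows the head well off the board.

**Blank:** I gripped it, squared it up and slid it to the stop (about 6 N contact). I then pushed it sideways to the fence (10.5 N, no further travel) and nudged its free end to confirm the stop (14 N, no further travel). The last wrist picture shows it flush on both.

**Final push:** It holds steady at about 17 N on the middle of the near bevel, within the 12–20 N asked. The force on the tool reads about (-11.5, 2.5, 12) N, so it presses into the fence and down about equally. The job took about 37 s of the 72 s allowed.

**Not as planned:**
- **Joint 6:** It read -3.053 for a moment against its -3.05 limit when I turned the wrong way. I reversed the turn.
- **Joint 5:** It reached its -0.07 limit at the 45° tool tilt I wanted. The tool therefore leans 25°, with an edge of the fingertips on the bevel, while the push itself runs along the bevel's normal.
- **Push force:** It rose briefly to about 26 N before I eased it back.
- **Bystanders:** I checked them only by eye in the last pictures, where those in view look unmoved; the faceplate is only partly visible there.

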